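# Clear down after bracket bonding: materials, instruments, waste

### The arm

A 7-joint arm with a two-finger parallel gripper is mounted at the origin on a cart in front of the work surface, level with it; the furniture and walls round the work are solid. World frame = base frame: x ahead of the robot, y to its left, z up, the work surface at z = 0. Lengths are in mm, angles in rad, forces in N, time in s.
With the tool pointing down it reaches from about 400 to 875 mm from the base axis. Payload 4.4 kg.
Tool frame: the origin (TCP) lies midway between the tips of the shut fingers; the grasp point (between the pads) lies 19 mm behind it; z points along the fingers, y is the direction in which the jaws open and shut (so a half turn about z gives the same grasp; the last joint's range is limited). The gripper opens to 85 mm and grips with 20 to 120 N. Pads are 22 mm wide; open, the fingers measure 114 mm over their backs; the gripper's body (76 mm by 85 mm) begins 54 mm behind the grasp point. The pads swing forward as they close: fully open they stand 13 mm farther back than shut.
Start: joints at [1.16, 0.628, 0.038, 1.517, -0.027, 0.996, -0.02], TCP at [219.733, -611.748, 231.313] pointing down, gripper open.
Joint ranges: [-3.06, 3.06], [-0.37, 2.12], [-1.25, 1.32], [0.18, 2.47], [-1.1, 4.24], [0.23, 1.98], [-2.94, 2.94]. Speed limits (rad/s): [2.57, 2.57, 3.14, 3.14, 3.14, 3.14, 3.14].

### API

Orientations are given as [roll, pitch, yaw] about the fixed x, y, z axes, in that order (R = Rz(yaw) Ry(pitch) Rx(roll)).
In Python, from cell import * gives the robot as it stands. The module is installed in compiled form; this text tells all that it offers.
- The arm moves only by the tool move_arm, never from a script. Its argument "series" is a list of rows, each a list of 2 entries, a list of its own where there are three numbers: the shift along the tool's x, y, z in m, then the turn about the tool's z in rad. In form: [[[x, y, z], yaw], ...]. A call has 1 to 5 rows; each row is the pose to reach, as a shift and turn from the pose measured when the call began, along the tool's axes at that moment; what a row does not reach only later rows make up. A row lasts 1/8 s, in which the tool goes at most 62.5 mm and 10.7 degrees, less where a joint would pass 70% of its speed; a pose out of reach is approached as far as the arm can. A call with a gripper value outside its range is refused whole. "claw" is the opening, from 0 (shut) to 1 (fully open), set as the call begins (left out, the last holds). The fingers move at their own pace and stop on an object; the grip force is fixed at half the most. Time passes only in rows, so rows that repeat a pose let the fingers close. It gives the time, the measured TCP pose, the force and the opening at its end, in the units of the state.
- read_state(): the state, without advancing time (a new reading comes with each control period).
- get_image(name): name is "scene" or "side" or "wrist"; returns the picture (420x560x3 uint8, blue, green, red); there is no depth.
- camera_model(name): a dict with "fov_y" (degrees; the focal length in pixels is half the picture's height over the tangent of half this angle, whatever the lens; pixels are square), "cx", "cy" (the principal point, pixels), "k1" (the pictures are not rectified: a ray, as slopes to the right and down, at radius r is drawn at 1 + k1 r^2 times it, then the intrinsics apply), "pose" (4x4, takes a point from camera to world coordinates); the wrist camera has in their place "tool_from_camera" (4x4, takes a point from camera to tool coordinates, whose origin is the TCP and whose axes are the flange's). Camera axes: x right, y down, z forward; pixel columns grow to the right and rows downward; lengths in mm; the calibration is good to about 2 mm. A picture is of the moment at which its call begins: read the wrist's pose just before it. camera_model takes no time and is no camera call.
- finish_job(): hands the job in, once; it reports no verdict.
The state is a dict: "clock": time; "qpos": joint angles; "qd": joint speeds; "tau": joint torques, N m; "eef_pos": TCP position; "tool_rot": TCP orientation; "force": force on the tool from outside, world axes, zero at the start; "torque": the same for the moment, N m; "width": finger opening in mm.
Only numpy, scipy, OpenCV 4.12 (cv2) and the standard library are available. Lean on these libraries where they do the work, as an engineer would, in place of code of your own. Each camera call takes 0.05 s, during which the arm holds its last target. There are 200 camera calls.

### The job

Clear the mat after a bracket-bonding appointment. Put the clean materials away first, before any used thing is moved: stand the primer bottle in the small well and the screw jar in the large well of the two-well stand. Then lay the used bracket tweezers and the bracket gauge in the sterilising cassette, each lengthwise in a lane of its own, roughly centred and resting on both combs, and put the spent syringe in the kidney dish; the glass dish and the bur stand stay where they are.

Things in the scene. Friction and masses are not known exactly. Their poses are not given: they have to be found in the camera images.
- primer_bottle_centre (a point): Clean material. Small dark primer bottle with a yellow screw cap, standing on the mat, 52 mm high: body 23 mm in diameter up to 34 mm, cap 19 mm in diameter above it. The point is its centre, 26 mm above its underside; z is up along its axis. About 0.02 kg.
- jar_centre (a point): Clean material. Small round screw jar with white body and teal lid, standing on the mat, 47 mm high: body 32 mm in diameter, lid 34 mm in diameter over the top 13 mm. The point is its centre, 23.5 mm above its underside; z is up along its axis. About 0.05 kg.
- bracket_tweezers_centre (a point): Used instrument. Black bracket tweezers with steel tips, rigid, lying on edge on the mat; 139 mm long along its own y (from -70 to +70 mm), 13 mm wide along its x, 11 mm high. The point is its middle, 5.5 mm above its underside. About 0.024 kg.
- bracket_gauge_centre (a point): Used instrument. Thin straight steel bracket height gauge with a knurled grip, lying on the mat; 173 mm long along its own y (from -87 to +86 mm), 8 mm wide along its x and 8 mm high. The point is its middle, 4 mm above its underside. About 0.028 kg.
- syringe_barrel (a point): Waste. Black spent adhesive syringe, no needle, plunger pushed in, lying on the mat along its own y: nose end at +80 mm, plunger end about -50 mm, barrel 12.4 mm in diameter from -34 to +35 mm, nose part 15.6 mm, finger flange 32 mm wide and 16 mm high at -37 mm. The point is on the barrel's axis, 8 mm above its underside. 0.02 kg.
- well_stand: Grey two-well stand for materials, fixed, 122 mm along its own x, 66 mm along its y, 22 mm high. Origin: centre of its underside, z up. Two round wells with floors 6 mm above its underside and 3.5 mm chamfered mouths: the small one, 31 mm in diameter, at x = -27 mm, y = 0; the large one, 43 mm in diameter, at x = +26 mm, y = 0.
- cassette: Open sterilising cassette, fixed: perforated steel base 190 mm along its x, 94 mm along its y, top face 3 mm up, rim 9 mm high. Origin: centre of its underside, z up. Grey silicone combs, 11 mm thick, lie across it at x = -40 and +40 mm; their humps (y = -40.5, 0, 40.5 mm, 18 mm high) leave two lanes along x, at y = -20.25 and +20.25 mm, 29 mm wide, comb floor 9 mm above the underside.
- kidney_dish: Steel kidney dish for waste, fixed: bean-shaped, about 184 mm along its own x and 90 mm along its y, walls 2 mm thick, rim 40 mm high, flat floor 2 mm above the underside. Origin: centre of its underside, z up; the hollow side of the bean faces +y. The clear inside is about 78 mm wide.
- glass_dish_centre (a point): To be left alone. Small octagonal clear glass dish, loose on the mat, 33 mm across and 25 mm high. The point is its centre, 12.5 mm above its underside.
- bur_stand_centre (a point): To be left alone. Teal block with six burs standing in it, loose on the mat, 60 mm along its own y, 24 mm along its x, block 16 mm high, burs up to 38 mm. The point is the block's centre, 8 mm above its underside. The mat's top is 2 mm above the work surface (z = 0); the targets stand on the work surface itself.

How it is judged (in metres and radians):
On the way, in this order (a step that is already met when the one before it is completed fails the run):
1. both clean materials stand in their own wells (x of primer_bottle_centre in the frame of well_stand between -0.037 and -0.017 m and y of primer_bottle_centre in the frame of well_stand between -0.01 and 0.01 m and z of primer_bottle_centre in the frame of well_stand between 0.027 and 0.037 m and angle between each of primer_bottle_centre, jar_centre's own z axis and vertical below 0.15 rad and x of jar_centre in the frame of well_stand between 0.016 and 0.036 m and y of jar_centre in the frame of well_stand between -0.01 and 0.01 m and z of jar_centre in the frame of well_stand between 0.0245 and 0.0345 m), for 0.2 s.
2. the tweezers and the gauge lie in separate lanes of the cassette and the syringe is in the kidney dish (((x of bracket_tweezers_centre in the frame of cassette between -0.025 and 0.025 m and y of bracket_tweezers_centre in the frame of cassette between 0.0053 and 0.0353 m and z of bracket_tweezers_centre in the frame of cassette between 0.0095 and 0.0195 m and angle between the y axis of each of bracket_tweezers_centre, bracket_gauge_centre and the x axis of cassette, either way round below 0.2 rad and x of bracket_gauge_centre in the frame of cassette between -0.025 and 0.025 m and y of bracket_gauge_centre in the frame of cassette between -0.0353 and -0.0053 m and z of bracket_gauge_centre in the frame of cassette between 0.008 and 0.018 m) or (x of bracket_tweezers_centre in the frame of cassette between -0.025 and 0.025 m and y of bracket_tweezers_centre in the frame of cassette between -0.0353 and -0.0053 m and z of bracket_tweezers_centre in the frame of cassette between 0.0095 and 0.0195 m and angle between the y axis of each of bracket_tweezers_centre, bracket_gauge_centre and the x axis of cassette, either way round below 0.2 rad and x of bracket_gauge_centre in the frame of cassette between -0.025 and 0.025 m and y of bracket_gauge_centre in the frame of cassette between 0.0053 and 0.0353 m and z of bracket_gauge_centre in the frame of cassette between 0.008 and 0.018 m)) and x of syringe_barrel in the frame of kidney_dish between -0.045 and 0.045 m and y of syringe_barrel in the frame of kidney_dish between -0.03 and 0.03 m and z of syringe_barrel in the frame of kidney_dish between 0 and 0.022 m), for 0.2 s.
At the end, for the whole second after the job is handed in: Bottle and jar upright in their wells (10 mm off axis, 5 mm height, 0.15 rad); tweezers and gauge in different lanes on the combs (15 mm across, 25 mm along, 5 mm height, 0.2 rad); syringe barrel within 45 x 30 mm of the dish centre and under 22 mm high; all at rest (10 mm/s) (all of step 1 and all of step 2 and linear speed of each of primer_bottle, jar, bracket_tweezers, bracket_gauge, syringe below 0.01 m/s); the robot touches nothing.
It fails at once if a used thing (tweezers, gauge or syringe) is moved more than 30 mm while the clean materials do not both stand in their wells (not (x of primer_bottle_centre in the frame of well_stand between -0.037 and -0.017 m and y of primer_bottle_centre in the frame of well_stand between -0.01 and 0.01 m and z of primer_bottle_centre in the frame of well_stand between 0.027 and 0.037 m and angle between each of primer_bottle_centre, jar_centre's own z axis and vertical below 0.15 rad and x of jar_centre in the frame of well_stand between 0.016 and 0.036 m and y of jar_centre in the frame of well_stand between -0.01 and 0.01 m and z of jar_centre in the frame of well_stand between 0.0245 and 0.0345 m) and distance of any of bracket_tweezers_centre, bracket_gauge_centre, syringe_barrel from where it was at the start of the episode above 0.03 m).
It fails at once if the glass dish or the bur stand is moved more than 25 mm (distance of any of glass_dish_centre, bur_stand_centre from where it was at the start of the episode above 0.025 m).
It also fails if it takes over 141 s, if anything falls off the work surface, if the arm or the gripper's body presses on something with over 40 N, if the wrist force passes 120 N, or if a joint passes its speed limit or range.

## Working session

There is one attempt and no reset: what is moved stays moved. The work goes in short steps, Python scripts to look and compute and a tool call to move; the robot and the scene stay as the last step left them, time stands still between calls to the robot, and variables do not carry over. Pictures are saved under pics/ and viewed, about 12 in all and at most 16, crops included, and the job is handed in when it is done.

Besides the shell and the picture viewer there is one more tool, called after "Request:" as name(argument=value, ...) on one line, values as JSON. move_arm: Moves the arm, as the interface text tells. Its arguments: {"type":"object","properties":{"series":{"type":"array"},"claw":{"type":"number"}},"required":["series"]}

```bash
mkdir -p pics; cat > h.py <<'E'
from cell import *
import numpy as np, cv2
def pose(name):
    m=camera_model(name)
    if name!='wrist': return m, np.array(m['pose'])
    from scipy.spatial.transform import Rotation as R
    s=read_state(); T=np.eye(4); T[:3,:3]=R.from_euler('xyz',s['tool_rot']).as_matrix(); T[:3,3]=s['eef_pos']
    return m, T@np.array(m['tool_from_camera'])
def snap(name,f):
    m,P=pose(name); im=get_image(name); cv2.imwrite('pics/'+f+'.png',im); np.save('pics/'+f+'.npy',P); return im
def K(m): 
    f=210/np.tan(np.radians(m['fov_y'])/2); return f
def world(name,uv,z,P=None):
    m=camera_model(name); P=np.array(m['pose']) if P is None else P; f=K(m)
    out=[]
    for (u,v),zz in zip(uv,np.broadcast_to(z,len(uv))):
        d=np.array([(u-m['cx'])/f,(v-m['cy'])/f]); s=d.copy()
        for _ in range(20): s=d/(1+m['k1']*(s@s))
        r=P[:3,:3]@np.r_[s,1]; o=P[:3,3]; out.append(o+r*(zz-o[2])/r[2])
    return np.round(np.array(out),1)
def pix(name,X,P=None):
    m=camera_model(name); P=np.array(m['pose']) if P is None else P; f=K(m)
    c=(np.asarray(X,float)-P[:3,3])@P[:3,:3]; s=c[:,:2]/c[:,2:]; s=s*(1+m['k1']*(s**2).sum(1,keepdims=True))
    return np.round(s*f+[m['cx'],m['cy']],1)
E
python3 - <<'E'
from h import *
print(read_state())
for n in ['scene','side','wrist']:
    print(n,camera_model(n)); snap(n,n+'0')
E
```

```text
{'clock': 0.0, 'qpos': array([ 1.16016019,  0.62934324,  0.03840158,  1.51839798, -0.02705324,
        0.99630601, -0.0199961 ]), 'qd': array([-3.68483231e-04,  8.12647274e-04, -5.28912539e-05, -2.58180300e-05,
        3.13267790e-03, -2.14910107e-03, -7.07415743e-04]), 'tau': array([-7.03130831e-05, -5.63396430e+01,  1.22631636e+00, -1.93445063e+01,
        1.10984186e-02,  1.05486129e-02, -2.70710575e-05]), 'eef_pos': array([ 219.57287865, -611.10492279,  230.38062755]), 'tool_rot': array([-3.13965380e+00, -4.21906841e-05,  3.44843009e-01]), 'force': array([-0.40042536,  1.02422076,  0.18380373]), 'torque': array([ 0.00783473,  0.04816054, -0.04967286]), 'width': 85.43797047088397}
scene {'fov_y': 55.615080178889826, 'cx': 284.18228821482114, 'cy': 208.68550803652016, 'k1': -0.10245183354172364, 'pose': array([[-5.80356855e-01, -4.33711640e-01,  6.89260571e-01,
        -3.68789766e+02],
       [-8.13998179e-01,  2.83640652e-01, -5.06907235e-01,
         6.22465203e+02],
       [ 2.43492507e-02, -8.55243938e-01, -5.17653282e-01,
         7.26928121e+02],
       [ 0.00000000e+00,  0.
[... 300 characters left out ...]
3758e-01, -9.18142388e-01,
         8.40193395e+02],
       [-2.91641954e-03, -9.18771043e-01, -3.94780020e-01,
         4.29098855e+02],
       [ 0.00000000e+00,  0.00000000e+00,  0.00000000e+00,
         1.00000000e+00]])}
wrist {'fov_y': 67.89445372154064, 'cx': 281.0645584889136, 'cy': 208.87430624352737, 'k1': 0.013392797410886469, 'tool_from_camera': array([[ 7.79857856e-04, -9.56308207e-01, -2.92359375e-01,
         7.53657107e+01],
       [ 9.99999690e-01,  7.77371320e-04,  1.24678883e-04,
         5.01340632e-01],
       [ 1.08040354e-04, -2.92359382e-01,  9.56308517e-01,
        -1.43333668e+02],
       [ 0.00000000e+00,  0.00000000e+00,  0.00000000e+00,
         1.00000000e+00]])}
```

View pics/scene0.png

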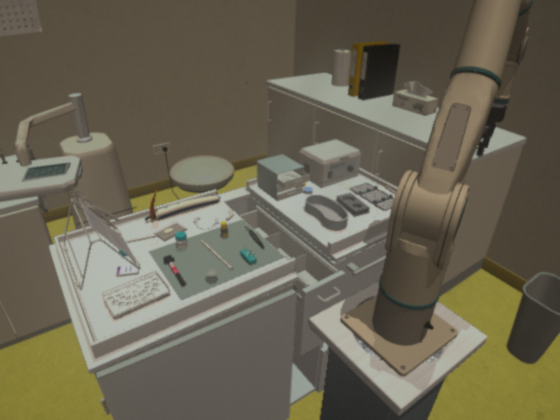

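View pics/side0.png

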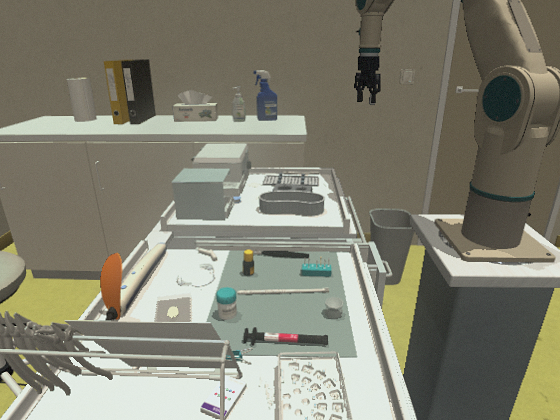

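The scene view shows the mat on the left tray (bottle 223,225; jar 181,238; syringe 175,270) and the kidney dish (325,210), well stand (352,203) and cassette (375,193) on the right tray. The side view shows the same things. I'll enlarge crops of both.

```bash
python3 - <<'E'
import cv2,numpy as np
a=cv2.imread('pics/side0.png')[235:355,190:370]; b=cv2.imread('pics/scene0.png')[170:245,290:410]
cv2.imwrite('pics/c1.png',cv2.resize(a,None,fx=4.4,fy=4.4,interpolation=cv2.INTER_CUBIC))
cv2.imwrite('pics/c2.png',cv2.resize(b,None,fx=6,fy=6,interpolation=cv2.INTER_CUBIC))
E
```

```text
(no output)
```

View pics/c1.png

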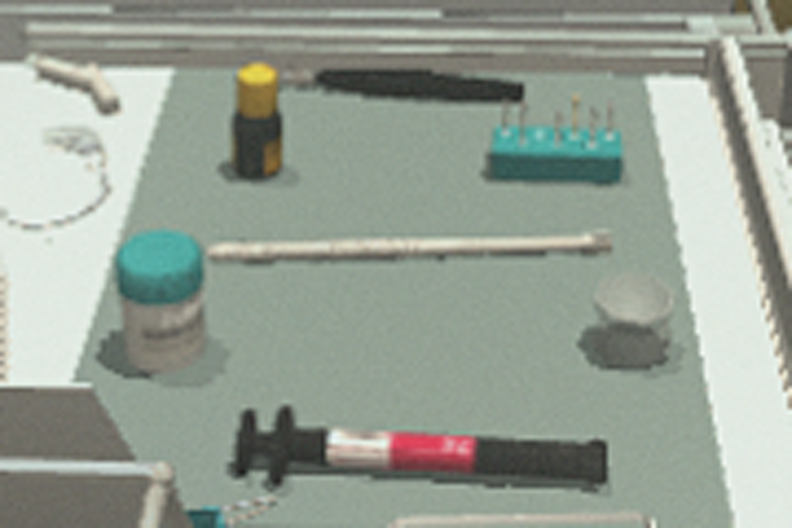

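View pics/c2.png

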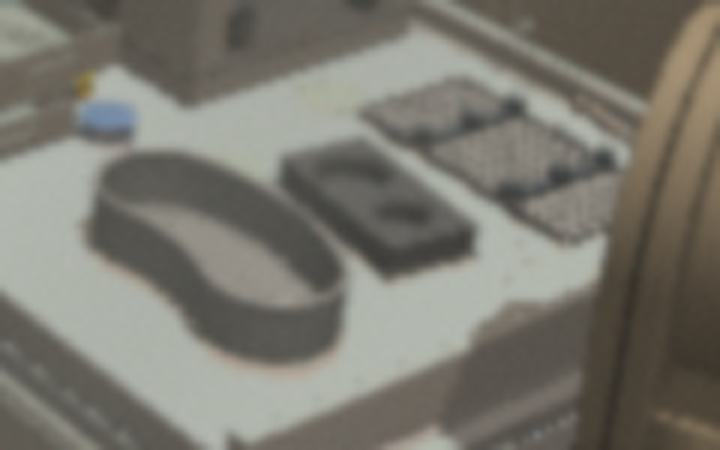

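```bash
python3 - <<'E'
from h import *
def s(l): return [(u/4.4+190-.4,v/4.4+235-.4) for u,v in l]
def c(l): return [(u/6+290-.4,v/6+170-.4) for u,v in l]
def show(n,cam,uv,z):
    print(n,world(cam,uv,z).tolist())
show('bottle top',"side",s([(258,70)]),54); show('bottle baseC','side',s([(257,170)]),2)
show('jar top','side',s([(160,246)]),49); show('jar base','side',s([(165,356)]),2)
show('gauge','side',s([(210,252),(610,241)]),6)
show('tweez','side',s([(283,76),(523,90)]),7)
show('syr nose,flange,plunger','side',s([(607,462),(284,447),(243,444)]),10)
show('bur block top corners','side',s([(497,130),(618,132),(618,153),(490,153)]),18)
show('glass','side',s([(633,300),(633,350)]),[27,2])
show('stand top corners','scene',c([(367,138),(473,232),(390,272),(283,155)]),[22,22,22,22])
show('wells L,S','scene',c([(355,168),(405,210)]),22)
show('cass corners far-left, near-left(bottom)', 'scene',c([(362,107),(570,243),(460,78)]),9)
show('humps c1(left..right), c2','scene',c([(422,132),(467,117),(513,100),(510,185),(558,170),(603,153)]),18)
show('kidney rim extremes','scene',c([(98,178),(345,290),(170,150),(300,305),(190,235)]),40)
E
```

```text
bottle top [[566.0, 165.3, 54.0]]
bottle baseC [[568.1, 167.8, 2.0]]
jar top [[589.3, 297.4, 49.0]]
jar base [[589.0, 304.7, 2.0]]
gauge [[580.0, 239.7, 6.0], [408.0, 226.1, 6.0]]
tweez [[563.9, 86.6, 7.0], [441.7, 97.3, 7.0]]
syr nose,flange,plunger [[420.0, 368.3, 10.0], [535.6, 364.2, 10.0], [550.6, 363.1, 10.0]]
bur block top corners [[455.9, 154.8, 18.0], [399.3, 155.0, 18.0], [400.8, 173.5, 18.0], [459.5, 175.2, 18.0]]
glass [[405.4, 296.2, 27.0], [403.9, 295.0, 2.0]]
stand top corners [[528.3, -341.6, 22.0], [411.6, -314.9, 22.0], [406.6, -243.1, 22.0], [540.7, -282.9, 22.0]]
wells L,S [[504.7, -309.0, 22.0], [451.7, -299.2, 22.0]]
cass corners far-left, near-left(bottom) [[577.1, -385.7, 9.0], [385.2, -371.8, 9.0], [571.4, -469.8, 9.0]]
humps c1(left..right), c2 [[520.2, -381.9, 18.0], [518.8, -420.6, 18.0], [518.9, -463.0, 18.0], [442.7, -379.6, 18.0], [439.3, -418.6, 18.0], [438.6, -458.9, 18.0]]
kidney rim extremes [[555.9, -150.3, 40.0], [387.0, -187.4, 40.0], [558.9, -207.0, 40.0], [389.4, -156.8, 40.0], [477.4, -154.0, 40.0]]
```

The enlarged crops show the bottle, jar, gauge, tweezers, syringe, bur block and glass dish. The second one shows the kidney dish, the stand (large well farther out, small well nearer) and the cassette with six humps. Sizes computed from these agree with the ones given. I'm moving over the targets for a close look.

Request:
move_arm(series=[[[0.055,-0.034,-0.004],0.15],[[0.11,-0.068,-0.008],0.345],[[0.165,-0.102,-0.012],0.345],[[0.22,-0.136,-0.016],0.345],[[0.275,-0.17,-0.02],0.345]], claw=1)

```text
clock: 0.78
eef_pos: [414.7, -365.7, 250.2]
tool_rot: [-3.14, 0.0, -0.0]
force: [0.6, 0.3, -1.0]
width: 85.6
```

Request:
move_arm(series=[[[0,-0.02,0],0],[[0,-0.02,0],0],[[0,-0.02,0],0]])

```text
clock: 1.15
eef_pos: [413.4, -347.6, 250.2]
tool_rot: [-3.142, 0.001, -0.003]
force: [0.7, 0.2, -0.2]
width: 85.7
```

```bash
python3 - <<'E'
from h import *
s=read_state(); print(s['clock'],s['eef_pos'],s['tool_rot'],s['qpos'],s['force'])
im=snap('wrist','w1')
cv2.imwrite('pics/w1b.png',cv2.resize(im,(800,600),interpolation=cv2.INTER_CUBIC))
E
```

```text
1.15 [ 413.44808978 -347.61792691  250.22508818] [-3.14156555e+00  1.07322991e-03 -3.08728282e-03] [ 0.55824836  0.45101615  0.12875457  1.80395084 -0.07113861  0.89197449
 -0.85487435] [ 0.67090122  0.21028292 -0.22253981]
```

View pics/w1b.png

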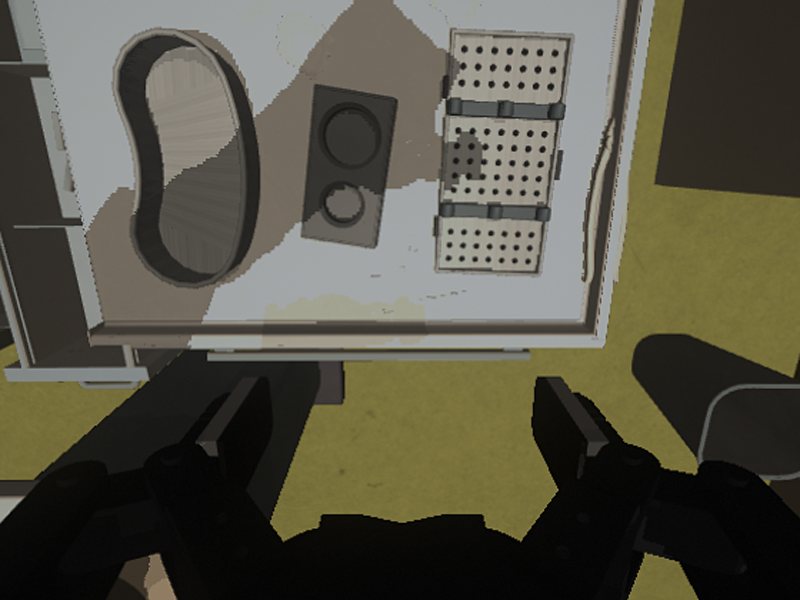

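The wrist view shows the kidney dish at (185,155), the large well at (351,136), the small well at (344,203), and the cassette with corners (452,29), (574,36), (541,273), (435,270).

```bash
python3 - <<'E'
from h import *
P=np.load('pics/w1.npy')
def s(n,l,z): print(n,world('wrist',[((u+.5)/1.42857-.5,(v+.5)/1.42857-.5) for u,v in l],z,P)[:,:2].tolist())
s('stand corners',[(314,85),(397,98),(376,248),(302,235)],22)
s('wells L S',[(351,136),(344,203)],22)
s('cass',[(452,29),(574,36),(541,273),(435,270)],9)
s('humps',[(455,105),(507,107),(557,109),(447,210),(496,211),(543,212)],18)
s('kid top bot left right hollow lobe2',[(158,29),(200,287),(114,85),(259,150),(137,165),(132,230)],40)
E
```

```text
stand corners [[544.5, -281.6], [535.5, -344.5], [419.7, -326.2], [430.8, -264.6]]
wells L S [[508.3, -308.3], [456.9, -300.7]]
cass [[584.7, -386.3], [579.5, -479.1], [394.5, -471.1], [397.5, -377.2]]
humps [[530.9, -389.4], [529.3, -429.8], [527.6, -468.7], [450.7, -385.5], [449.8, -426.2], [448.8, -465.2]]
kid top bot left right hollow lobe2 [[576.9, -178.9], [390.9, -182.2], [541.5, -141.5], [497.5, -240.9], [486.7, -147.9], [437.7, -135.2]]
```

Request:
move_arm(series=[[[0.005,-0.06,-0.01],0],[[0.01,-0.12,-0.02],0],[[0.02,-0.18,-0.02],0],[[0.03,-0.24,-0.02],0],[[0.035,-0.3,-0.02],0]])

```text
clock: 1.82
eef_pos: [450.2, -48.0, 270.4]
tool_rot: [3.141, -0.0, -0.007]
force: [0.8, -0.3, -0.3]
width: 85.7
```

Request:
move_arm(series=[[[0,-0.06,0],0],[[0,-0.12,0],0],[[0,-0.18,0],0],[[0,-0.24,0],0],[[0,-0.28,0],0]])

```text
clock: 2.45
eef_pos: [453.1, 233.6, 270.2]
tool_rot: [-3.141, -0.001, -0.008]
force: [0.9, -0.5, -0.3]
width: 85.3
```

Request:
move_arm(series=[[[0,0,0],0],[[0,0,0],0]])

```text
clock: 2.7
eef_pos: [454.0, 231.6, 270.0]
tool_rot: [3.14, -0.001, -0.011]
force: [0.1, 0.0, 0.0]
width: 85.3
```

```bash
python3 - <<'E'
from h import *
s=read_state(); print(s['clock'],s['eef_pos'],s['tool_rot'],s['qpos'],s['force'])
im=snap('wrist','w2')
cv2.imwrite('pics/w2b.png',cv2.resize(im,(800,600),interpolation=cv2.INTER_CUBIC))
E
```

```text
2.7 [454.00747347 231.58617957 269.96263236] [ 3.14036951e+00 -9.82587539e-04 -1.08580348e-02] [-0.50698318  0.38085134 -0.02888947  1.85317053  0.01559971  0.90756714
 -2.12506097] [0.14980109 0.01367809 0.04377164]
```

View pics/w2b.png

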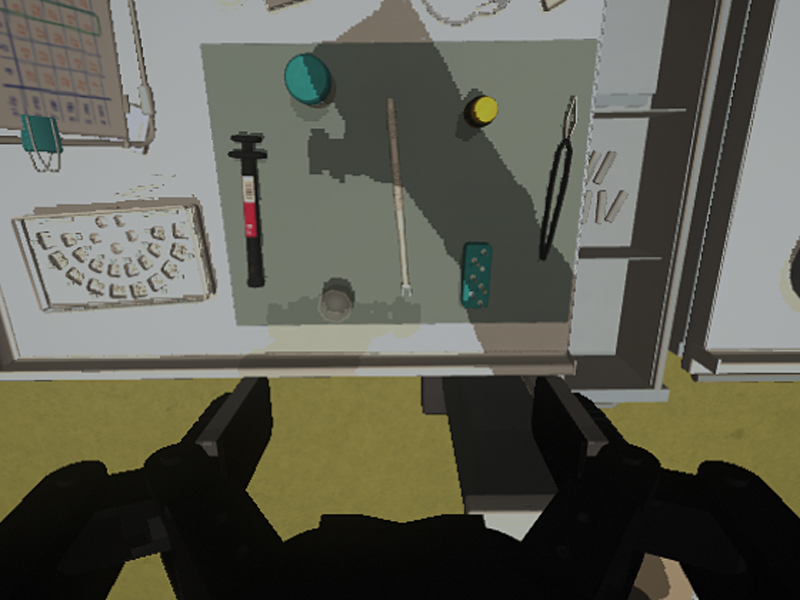

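The wrist view of the mat shows the jar lid (307,78), bottle cap (485,110), gauge (391,100)–(406,290), syringe (246,136)–(257,285), tweezers (574,97)–(544,258), bur block (477,275) and glass dish (336,300).

```bash
python3 - <<'E'
from h import *
P=np.load('pics/w2.npy')
def s(n,l,z): print(n,world('wrist',[((u+.5)/1.42857-.5,(v+.5)/1.42857-.5) for u,v in l],z,P)[:,:2].tolist())
s('jar',[(307,78)],49); s('bottle',[(484,110)],54)
s('gauge',[(391,100),(398,190),(406,290)],7)
s('syr pl,flange,nose',[(246,136),(248,152),(257,285)],12)
s('tweez',[(574,97),(544,258),(554,190),(565,190)],10)
s('glass',[(336,300)],27); s('bur',[(466,243),(492,243),(487,306),(462,304)],18)
E
```

```text
jar [[589.7, 299.9]]
bottle [[566.1, 168.7]]
gauge [[579.5, 238.8], [506.2, 233.9], [414.0, 227.4]]
syr pl,flange,nose [[552.0, 361.6], [539.2, 361.4], [421.7, 366.2]]
tweez [[579.6, 87.1], [444.1, 100.3], [504.9, 96.7], [504.8, 87.0]]
glass [[410.9, 291.1]]
bur [[460.2, 173.6], [460.0, 150.4], [400.9, 152.2], [403.1, 175.5]]
```

Request:
move_arm(series=[[[0.03,0.016,0.04],-0.01],[[0.06,0.032,0.08],-0.01],[[0.09,0.05,0.12],-0.01],[[0.112,0.0635,0.16],-0.01],[[0.112,0.0635,0.17],-0.01]], claw=0.7)

```text
clock: 3.38
eef_pos: [565.6, 161.1, 97.7]
tool_rot: [3.137, 0.002, -0.008]
force: [-0.7, -0.1, 0.5]
width: 59.6
```

Request:
move_arm(series=[[[0,0,0],0],[[0,0,0],0]])

```text
clock: 3.62
eef_pos: [565.7, 161.2, 99.0]
tool_rot: [3.137, 0.001, -0.008]
force: [-0.3, 0.2, -0.1]
width: 59.6
```

```bash
python3 - <<'E'
from h import *
s=read_state(); print(s['clock'],s['eef_pos'],s['tool_rot'],s['force'],s['width'])
im=snap('wrist','w3')
cv2.imwrite('pics/w3b.png',im)
E
```

```text
3.625 [565.72225758 161.15515552  99.00339875] [ 3.13728534e+00  9.11680794e-04 -8.48544979e-03] [-0.33502445  0.19130118 -0.13594524] 59.64326735311519
```

View pics/w3b.png

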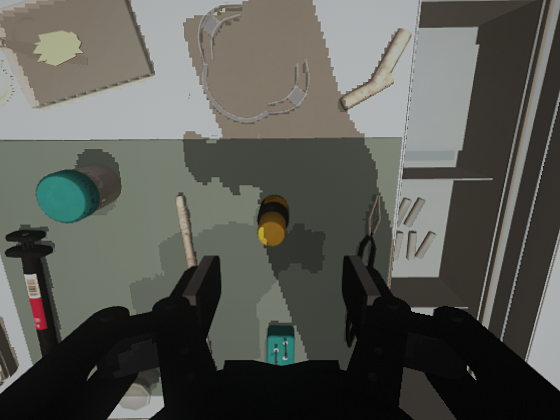

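The close view shows the bottle cap centred at about (271,233), slightly left of the jaws' middle line (x≈281).

```bash
python3 - <<'E'
from h import *
P=np.load('pics/w3.npy')
print(world('wrist',[(271,234),(275,209)],[54,36],P), world('wrist',[(68,195)],[49],P), world('wrist',[(180,196),(192,262)],6,P))
E
```

```text
[[566.6 167.2  54. ]
 [578.  164.7  36. ]] [[592.5 295.5  49. ]] [[580.1 239.3   6. ]
 [523.2 235.1   6. ]]
```

Request:
move_arm(series=[[[0.001,-0.006,0.02],0],[[0.001,-0.006,0.04],0],[[0.001,-0.006,0.06],0],[[0.001,-0.006,0.078],0],[[0.001,-0.006,0.078],0]])

```text
clock: 4.3
eef_pos: [565.6, 167.5, 19.6]
tool_rot: [3.137, 0.003, -0.007]
force: [-0.1, 0.2, -0.3]
width: 59.9
```

Request:
move_arm(series=[[[0,0,0],0],[[0,0,0],0],[[0,0,0],0],[[0,0,0],0],[[0,0,0],0]], claw=0)

```text
clock: 4.92
eef_pos: [566.1, 167.7, 20.4]
tool_rot: [3.137, 0.002, -0.007]
force: [-0.4, 0.8, 5.9]
width: 19.5
```

Request:
move_arm(series=[[[0,0,0],0],[[0,0,-0.01],0],[[0,0,-0.04],0],[[0,0,-0.08],0],[[0,0,-0.12],0]])

```text
clock: 5.55
eef_pos: [566.2, 168.1, 142.0]
tool_rot: [3.137, 0.002, -0.007]
force: [0.4, 0.1, -0.2]
width: 19.3
```

```bash
python3 - <<'E'
from h import *
a=snap('side','s4'); b=snap('wrist','w4'); s=read_state(); print(s['eef_pos'],s['width'])
u,v=pix('side',[s['eef_pos']])[0].astype(int); print(u,v)
x0,y0=u-40,v-45
print(x0,y0)
c=cv2.resize(a[y0:y0+90,x0:x0+80],None,fx=5,fy=5,interpolation=cv2.INTER_CUBIC)
d=cv2.resize(b[150:330,200:360],(400,450),interpolation=cv2.INTER_CUBIC)
cv2.imwrite('pics/c4.png',np.hstack([c,d]))
E
```

```text
[569.43890455 169.13124717 145.28966993] 19.5128020520535
244 209
204 164
```

View pics/c4.png

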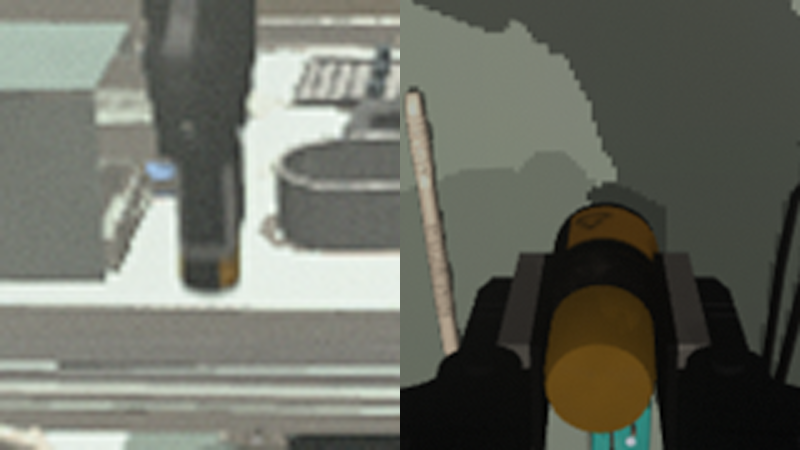

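The bottle is held upright between the pads. Its bottom edge is at side pixel (246,222), and the tips are at about (244,209). I'll check its height in the hand.

```bash
python3 - <<'E'
from h import *
e=np.array([569.4,169.1,145.3])
for d in (14,18,22,26): print(d,pix('side',[e+[-1,11,-d],e+[-1,0,-d]]).tolist())
P=np.load('pics/w4.npy')
# cap top in wrist crop at (600,388)-> 
u,v=200+200/2.5,150+388/2.5
for d in (26,30,34): print(d,world('wrist',[(u,v)],145.3+d,P)[0]-e, 'cap dia px', 108/2.5)
m=camera_model('wrist');print(K(m))
E
```

```text
14 [[244.6, 218.5], [245.3, 216.1]]
18 [[244.7, 220.4], [245.4, 218.0]]
22 [[244.7, 222.3], [245.4, 219.9]]
26 [[244.8, 224.2], [245.5, 221.8]]
26 [-5.5  0.3 26. ] cap dia px 43.2
30 [-2.9  0.3 30. ] cap dia px 43.2
34 [-0.2  0.3 34. ] cap dia px 43.2
311.95721573951676
```

Request:
move_arm(series=[[[-0.007,0.03,0],0],[[-0.017,0.075,0],0],[[-0.028,0.12,0],0],[[-0.039,0.165,0],0],[[-0.05,0.21,0],0]])

```text
clock: 6.28
eef_pos: [517.1, -41.9, 144.9]
tool_rot: [3.14, -0.006, -0.007]
force: [0.8, -0.1, 0.0]
width: 19.7
```

Request:
move_arm(series=[[[-0.01,0.045,0],0],[[-0.021,0.09,0],0],[[-0.032,0.135,0],0],[[-0.042,0.18,0],0],[[-0.053,0.22,0],0]])

```text
clock: 6.9
eef_pos: [461.6, -263.1, 144.6]
tool_rot: [3.14, -0.006, -0.008]
force: [-0.3, -0.0, -0.8]
width: 19.1
```

Request:
move_arm(series=[[[-0.004,0.02,0],0],[[-0.008,0.035,0],0],[[-0.008,0.035,0],0],[[-0.008,0.035,0],0]])

```text
clock: 7.4
eef_pos: [453.7, -296.6, 144.5]
tool_rot: [3.141, -0.006, -0.006]
force: [-0.1, 0.0, -0.7]
width: 19.9
```

```bash
python3 - <<'E'
from h import *
s=read_state(); print(s['clock'],s['eef_pos'],s['tool_rot'],s['force'],s['width'])
snap('wrist','w5')
E
```

```text
7.4 [ 453.73195145 -296.6127251   144.48360456] [ 3.14136766 -0.00556456 -0.00632972] [-0.09750472  0.01291587 -0.6576118 ] 19.868452588521176
```

View pics/w5.png

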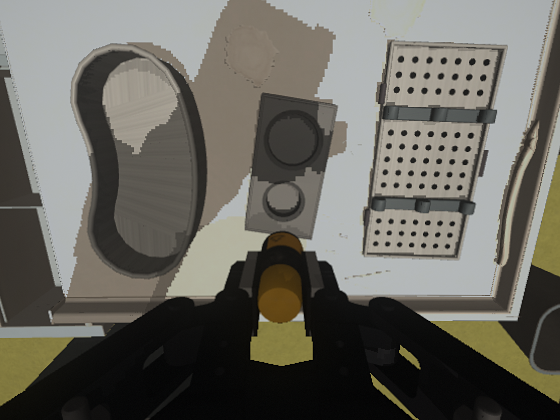

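The bottle hangs in front of the stand. The small well is at (283,199), the large well at (294,138), and the cassette humps are at (392,113)…(466,207).

```bash
python3 - <<'E'
from h import *
P=np.load('pics/w5.npy')
def s(n,l,z): print(n,world('wrist',l,z,P)[:,:2].tolist())
s('L S',[(294,138),(283,199)],22)
s('corners',[(262,94),(337,105),(314,239),(246,229)],22)
s('humps',[(392,112),(439,112),(487,114),(378,204),(423,205),(466,206)],18)
s('kid',[(127,44),(160,277),(72,95),(205,160),(93,225)],40)
E
```

```text
L S [[510.3, -308.0], [457.7, -298.6]]
corners [[544.8, -282.1], [536.1, -342.6], [419.6, -326.9], [429.7, -264.9]]
humps [[530.4, -388.8], [530.0, -427.4], [528.1, -466.9], [451.5, -384.0], [450.4, -424.4], [449.2, -462.9]]
kid [[577.3, -187.7], [391.6, -189.2], [543.3, -141.9], [494.8, -236.8], [440.8, -138.9]]
```

Request:
move_arm(series=[[[0.0025,0.003,0.03],0],[[0.0025,0.003,0.06],0],[[0.0025,0.003,0.09],0],[[0.0025,0.003,0.09],0],[[0.0025,0.003,0.09],0]])

```text
clock: 8.07
eef_pos: [457.7, -299.2, 55.4]
tool_rot: [3.141, -0.007, -0.005]
force: [-1.3, -0.1, -0.8]
width: 19.7
```

Request:
move_arm(series=[[[0,0,0.01],0],[[0,0,0.02],0],[[0,0,0.026],0],[[0,0,0.028],0],[[0,0,0.028],0]])

```text
clock: 8.7
eef_pos: [453.6, -298.9, 26.7]
tool_rot: [-3.14, 0.001, -0.006]
force: [-6.3, 0.1, 2.6]
width: 19.6
```

Request:
move_arm(series=[[[-0.003,0,0.001],0],[[-0.003,0,0.001],0],[[-0.003,0,0.001],0]])

```text
clock: 9.07
eef_pos: [451.4, -298.8, 25.8]
tool_rot: [-3.141, -0.001, -0.006]
force: [-0.2, -0.1, -0.3]
width: 19.4
```

Request:
move_arm(series=[[[0,0,0],0],[[0,0,0],0],[[0,0,0],0],[[0,0,-0.03],0],[[0,0,-0.06],0]], claw=0.5)

```text
clock: 9.7
eef_pos: [451.0, -298.7, 86.2]
tool_rot: [-3.14, 0.0, -0.006]
force: [0.7, -1.0, -0.2]
width: 42.7
```

Request:
move_arm(series=[[[0,-0.01,-0.04],0],[[0,-0.03,-0.07],0],[[0,-0.06,-0.07],0],[[0,-0.06,-0.07],0]])

```text
clock: 10.2
eef_pos: [451.7, -236.4, 156.8]
tool_rot: [-3.139, -0.0, -0.002]
force: [-0.3, 0.5, 0.2]
width: 42.9
```

```bash
python3 - <<'E'
from h import *
s=read_state(); print(s['clock'],s['eef_pos'],s['tool_rot'],s['force'],s['width'])
im=snap('wrist','w6'); cv2.imwrite('pics/c6.png',cv2.resize(im[60:340,200:480],(600,600),interpolation=cv2.INTER_CUBIC))
E
```

```text
10.2 [ 451.72480726 -236.35228825  156.82705714] [-3.13910078e+00 -8.97453058e-05 -1.99735519e-03] [-0.25020977  0.48172651  0.21184779] 42.909629478628936
```

View pics/c6.png

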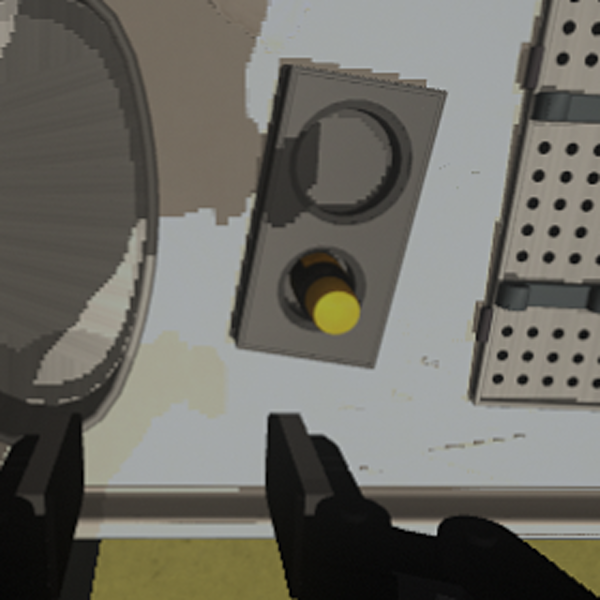

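The bottle stands in the small well, cap at crop (337,312). The small well mouth is at (322,288) and the large one at (351,160).

```bash
python3 - <<'E'
from h import *
P=np.load('pics/w6.npy'); f=lambda l:[((u+.5)/2.143+200-.5,(v+.5)/2.143+60-.5) for u,v in l]
print(world('wrist',f([(337,312),(322,288),(351,160)]),[58,22,22],P)); print(world('wrist',f([(288,67),(446,93),(374,366),(235,347)]),22,P))
E
```

```text
[[ 456.2 -297.7   58. ]
 [ 456.3 -299.5   22. ]
 [ 509.7 -307.8   22. ]]
[[ 544.9 -280.6   22. ]
 [ 535.1 -343.    22. ]
 [ 420.6 -324.8   22. ]
 [ 429.6 -263.    22. ]]
```

Request:
move_arm(series=[[[0.012,-0.045,0],0],[[0.025,-0.1,0],0],[[0.038,-0.155,0],0],[[0.05,-0.21,0],0],[[0.064,-0.265,0],0]], claw=0.7)

```text
clock: 10.88
eef_pos: [517.3, 27.0, 156.6]
tool_rot: [-3.141, 0.0, -0.006]
force: [0.1, -0.6, 0.0]
width: 59.8
```

Request:
move_arm(series=[[[0.014,-0.055,0],0],[[0.028,-0.11,0],0],[[0.042,-0.165,0.01],0],[[0.056,-0.22,0.03],0],[[0.07,-0.25,0.05],0]])

```text
clock: 11.5
eef_pos: [589.2, 279.9, 105.6]
tool_rot: [-3.14, -0.0, -0.003]
force: [0.7, -0.7, 0.4]
width: 59.7
```

Request:
move_arm(series=[[[0,0,0],0],[[0,0,0],0]])

```text
clock: 11.75
eef_pos: [589.5, 278.1, 105.1]
tool_rot: [3.142, 0.0, -0.004]
force: [-0.2, 0.4, -0.3]
width: 59.5
```

Request:
move_arm(series=[[[0.001,-0.0195,0],0],[[0.002,-0.0195,0.02],0],[[0.002,-0.0195,0.04],0],[[0.002,-0.0195,0.06],0],[[0.002,-0.0195,0.079],0]])

```text
clock: 12.38
eef_pos: [591.1, 296.8, 24.0]
tool_rot: [3.141, 0.002, -0.005]
force: [-0.0, 0.8, 1.4]
width: 59.9
```

Request:
move_arm(series=[[[0,0,0],0],[[0,0,0],0],[[0,0,0],0],[[0,0,0],0],[[0,0,0],0]], claw=0)

```text
clock: 13.0
eef_pos: [591.3, 296.9, 24.5]
tool_rot: [3.141, 0.001, -0.005]
force: [-0.6, 0.4, -0.2]
width: 32.1
```

Request:
move_arm(series=[[[0,0,-0.01],0],[[0,0,-0.04],0],[[0,0,-0.08],0],[[0,0,-0.12],0],[[0,0,-0.12],0]])

```text
clock: 13.62
eef_pos: [594.0, 298.3, 149.2]
tool_rot: [-3.138, -0.006, -0.005]
force: [0.1, -0.1, -1.1]
width: 32.1
```

```bash
python3 - <<'E'
from h import *
a=snap('side','s7'); s=read_state(); b=snap('wrist','w7'); print(s['eef_pos'],s['width'],s['force'])
u,v=pix('side',[s['eef_pos']])[0].astype(int); x0,y0=u-40,v-45; print(u,v,x0,y0)
c=cv2.resize(a[y0:y0+90,x0:x0+80],None,fx=5,fy=5,interpolation=cv2.INTER_CUBIC)
d=cv2.resize(b[150:330,200:360],(400,450),interpolation=cv2.INTER_CUBIC)
cv2.imwrite('pics/c7.png',np.hstack([c,d]))
for d in (20,24,28): print(d,pix('side',[s['eef_pos']+[0,16,-d]]).tolist())
E
```

```text
[592.44311318 297.51005832 146.82933485] 31.78444662328999 [-0.19024515 -0.24752743 -0.2938225 ]
220 239 180 194
20 [[219.3, 255.3]]
24 [[219.5, 257.5]]
28 [[219.6, 259.7]]
```

View pics/c7.png

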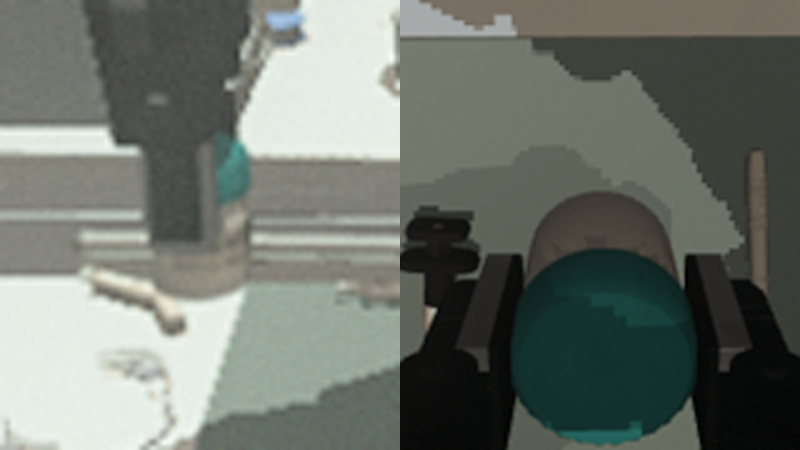

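The jar is held upright by its lid, with its centre in line with the fingers. I'm carrying it to the large well.

Request:
move_arm(series=[[[-0.004,0.03,0],0],[[-0.01,0.075,0],0],[[-0.017,0.125,0],0],[[-0.024,0.175,0],0],[[-0.031,0.225,0],0]])

```text
clock: 14.35
eef_pos: [557.7, 70.3, 143.8]
tool_rot: [3.141, 0.003, -0.005]
force: [0.9, -1.0, -0.2]
width: 31.8
```

Request:
move_arm(series=[[[-0.007,0.05,0],0],[[-0.014,0.1,0],0],[[-0.021,0.15,0],0],[[-0.028,0.2,0],0],[[-0.035,0.25,0],0]])

```text
clock: 14.98
eef_pos: [520.2, -180.7, 142.9]
tool_rot: [3.142, 0.006, -0.004]
force: [-0.3, -0.4, -0.9]
width: 32.2
```

Request:
move_arm(series=[[[-0.006,0.045,0],0],[[-0.012,0.085,0],0],[[-0.017,0.115,0],0],[[-0.017,0.125,0],0],[[-0.017,0.125,0],0]])

```text
clock: 15.6
eef_pos: [502.3, -305.0, 142.2]
tool_rot: [-3.14, 0.007, -0.005]
force: [0.4, 0.6, -0.4]
width: 32.2
```

Request:
move_arm(series=[[[0,0,0],0],[[0,0,0],0]])

```text
clock: 15.85
eef_pos: [502.8, -303.2, 142.1]
tool_rot: [-3.139, 0.007, -0.002]
force: [-0.5, 0.3, 0.1]
width: 32.0
```

Request:
move_arm(series=[[[0.0045,0.004,0.03],0],[[0.0045,0.004,0.06],0],[[0.0045,0.004,0.085],0],[[0.0045,0.004,0.09],0],[[0.0045,0.004,0.09],0]])

```text
clock: 16.48
eef_pos: [507.1, -306.6, 52.4]
tool_rot: [-3.139, 0.007, -0.002]
force: [0.4, 0.9, 0.1]
width: 32.4
```

Request:
move_arm(series=[[[0,0,0.008],0],[[0,0,0.016],0],[[0,0,0.022],0],[[0,0,0.023],0],[[0,0,0.023],0]])

```text
clock: 17.1
eef_pos: [506.9, -306.5, 29.3]
tool_rot: [-3.139, 0.007, -0.002]
force: [0.1, -0.2, 0.4]
width: 32.1
```

Free entry with no side force. I'll release it and check.

Request:
move_arm(series=[[[0,0,0.001],0],[[0,0,0.001],0],[[0,0,0.001],0],[[0,0,-0.03],0],[[0,0,-0.07],0]], claw=0.65)

```text
clock: 17.73
eef_pos: [506.7, -306.3, 99.3]
tool_rot: [-3.138, 0.009, -0.002]
force: [-0.0, -0.2, 0.2]
width: 55.8
```

Request:
move_arm(series=[[[-0.01,-0.02,-0.05],0],[[-0.03,-0.06,-0.08],0],[[-0.04,-0.09,-0.08],0],[[-0.04,-0.09,-0.08],0],[[-0.04,-0.09,-0.08],0]])

```text
clock: 18.35
eef_pos: [467.8, -217.2, 180.1]
tool_rot: [-3.139, 0.008, -0.002]
force: [0.5, 0.2, 0.6]
width: 55.6
```

```bash
python3 - <<'E'
from h import *
s=read_state(); print(s['clock'],s['eef_pos'],s['tool_rot'],s['force'],s['width'])
im=snap('wrist','w8'); cv2.imwrite('pics/c8.png',cv2.resize(im[40:340,200:500],(600,600),interpolation=cv2.INTER_CUBIC))
E
```

```text
18.35 [ 467.83645677 -217.19135945  180.06812811] [-3.13883159e+00  8.42594468e-03 -1.92799474e-03] [0.45277954 0.22845442 0.63941621] 55.605702380629545
```

View pics/c8.png

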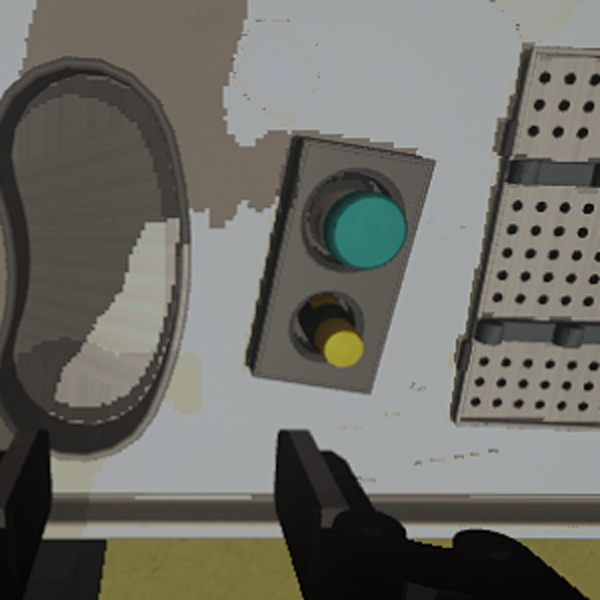

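Request:
move_arm(series=[[[0.009,-0.055,0],0],[[0.018,-0.115,0],0.02],[[0.027,-0.175,0],0.05],[[0.036,-0.235,0],0.095],[[0.044,-0.29,0.02],0.095]], claw=0.5)

```text
clock: 19.02
eef_pos: [514.7, 73.9, 160.8]
tool_rot: [-3.139, 0.005, -0.099]
force: [0.6, 0.1, -0.1]
width: 42.7
```

Request:
move_arm(series=[[[0,-0.015,0.03],0],[[0,-0.015,0.05],0],[[0,-0.015,0.05],0],[[0,-0.015,0.05],0]])

```text
clock: 19.52
eef_pos: [516.8, 88.1, 111.2]
tool_rot: [-3.139, 0.004, -0.101]
force: [-0.5, -0.1, 0.7]
width: 42.9
```

```bash
python3 - <<'E'
from h import *
P=np.load('pics/w8.npy'); print(world('wrist',[(200+365/2,40+230/2),(200+343/2,40+349/2)],[53,58],P))
s=read_state(); print(s['clock'],s['eef_pos'],s['tool_rot'],s['force'],s['width'])
im=snap('wrist','w9'); cv2.imwrite('pics/c9.png',cv2.resize(im[100:400,150:550],(800,600),interpolation=cv2.INTER_CUBIC))
E
```

```text
[[ 508.  -304.1   53. ]
 [ 455.8 -297.8   58. ]]
19.525 [516.78893935  88.14279177 111.17759646] [-3.13912273  0.00427788 -0.1007527 ] [-0.49114245 -0.10851993  0.65098179] 42.90909237328939
```

View pics/c9.png

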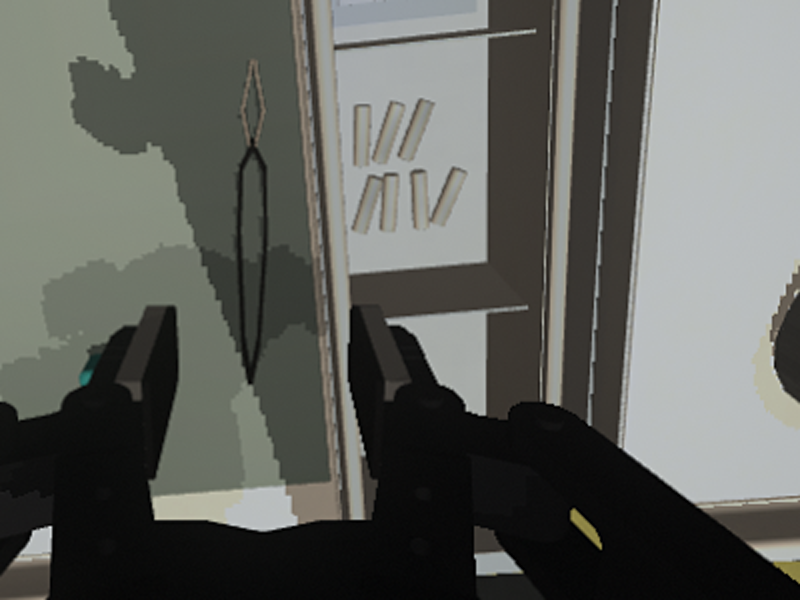

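The tweezers run from the tip (253,60) to the end (250,382), aligned with the tool's x. The tray lip is to their right at x≈300–345.

```bash
python3 - <<'E'
from h import *
P=np.load('pics/w9.npy'); f=lambda l:[(u/2+150,v/2+100) for u,v in l]
W=world('wrist',f([(253,60),(250,382),(237,220),(267,220)]),8,P); W2=world('wrist',f([(315,220),(322,220),(340,220),(318,220),(340,220)]),[2,2,2,20,20],P)
T=P@np.linalg.inv(np.array(camera_model('wrist')['tool_from_camera']))
for X in (W,W2): print(X, np.round((X-T[:3,3])@T[:3,:3],1))
E
```

```text
[[579.7  85.5   8. ]
 [440.1 101.4   8. ]
 [516.5  98.7   8. ]
 [515.3  86.4   8. ]] [[ 63.3  -3.4 102.9]
 [-77.2  -5.2 103.5]
 [ -0.9 -10.2 103.2]
 [ -0.9   2.1 103.2]]
[[511.4  66.3   2. ]
 [511.1  63.4   2. ]
 [510.4  55.8   2. ]
 [517.1  66.1  20. ]
 [516.2  57.5  20. ]] [[ -2.7  22.5 109.1]
 [ -2.7  25.5 109.1]
 [ -2.6  33.1 109.1]
 [  2.9  22.1  91.1]
 [  2.9  30.8  91.1]]
```

Request:
move_arm(series=[[[-0.007,-0.0057,0.02],0.013],[[-0.007,-0.0057,0.05],0.013],[[-0.007,-0.0057,0.075],0.013],[[-0.007,-0.0057,0.075],0.013],[[-0.007,-0.0057,0.075],0.013]], claw=0.27)

```text
clock: 20.2
eef_pos: [511.3, 94.7, 37.7]
tool_rot: [-3.138, 0.002, -0.114]
force: [0.7, -0.1, 0.4]
width: 23.1
```

Request:
move_arm(series=[[[0,0,0.01],0],[[0,0,0.02],0],[[0,0,0.027],0],[[0,0,0.03],0],[[0,0,0.031],0]])

```text
clock: 20.82
eef_pos: [511.1, 94.8, 6.4]
tool_rot: [-3.138, 0.002, -0.114]
force: [0.0, 0.7, 0.3]
width: 23.3
```

Request:
move_arm(series=[[[0,0,0.0015],0],[[0,0,0.0015],0],[[0,0,0.0015],0],[[0,0,0.0015],0],[[0,0,0.0015],0]], claw=0)

```text
clock: 21.45
eef_pos: [511.3, 94.9, 5.6]
tool_rot: [-3.138, 0.002, -0.114]
force: [-0.5, -1.7, 6.2]
width: 10.3
```

Request:
move_arm(series=[[[0,0,-0.01],0],[[0,0,-0.03],0],[[0,0,-0.07],0],[[0,0,-0.11],0],[[0,0,-0.11],0]])

```text
clock: 22.08
eef_pos: [513.8, 94.9, 119.0]
tool_rot: [-3.136, -0.005, -0.114]
force: [-0.3, -0.6, -0.4]
width: 9.8
```

```bash
python3 - <<'E'
from h import *
s=read_state(); print(s['clock'],s['eef_pos'],s['tool_rot'],s['force'],s['width'])
im=snap('wrist','w10'); a=snap('side','s10')
u,v=pix('side',[s['eef_pos']])[0].astype(int); print(u,v)
c=cv2.resize(a[v-60:v+60,u-100:u+100],(500,300),interpolation=cv2.INTER_CUBIC)
d=cv2.resize(im[60:360,180:380],(200,300))
cv2.imwrite('pics/c10.png',np.hstack([c,d]))
E
```

```text
22.075 [513.76545472  94.94055425 119.01219936] [-3.13597964 -0.00508853 -0.11440218] [-0.2668001  -0.55219668 -0.39146723] 9.823835127105482
275 207
```

View pics/c10.png

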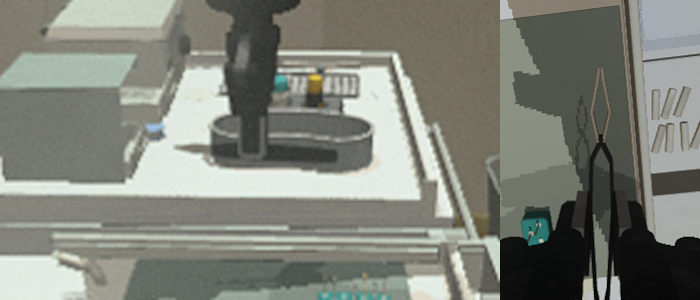

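The tweezers are lifted level. The side view shows them from (180,148) to (338,155), and the wrist view shows them central between the pads. I'm carrying them to the far cassette lane.

Request:
move_arm(series=[[[-0.002,0.025,-0.01],-0.02],[[-0.004,0.065,-0.015],-0.04],[[-0.007,0.11,-0.015],-0.066],[[-0.01,0.155,-0.015],-0.066],[[-0.012,0.203,-0.015],-0.066]])

```text
clock: 22.8
eef_pos: [475.1, -106.8, 129.2]
tool_rot: [-3.137, 0.003, -0.048]
force: [0.6, 0.1, 0.3]
width: 10.2
```

Request:
move_arm(series=[[[0.002,0.05,0],0],[[0.004,0.1,0],0],[[0.006,0.15,0],0],[[0.009,0.2,0],0],[[0.013,0.25,0],0]])

```text
clock: 23.42
eef_pos: [475.2, -358.1, 126.5]
tool_rot: [-3.135, 0.005, -0.047]
force: [0.2, 0.4, -0.9]
width: 10.3
```

Request:
move_arm(series=[[[0.003,0.03,0],0],[[0.006,0.06,0],0],[[0.006,0.075,0],0],[[0.006,0.075,0],0],[[0.006,0.075,0],0]])

```text
clock: 24.05
eef_pos: [477.9, -431.3, 125.6]
tool_rot: [-3.133, 0.006, -0.046]
force: [0.4, 0.3, -0.4]
width: 10.1
```

```bash
python3 - <<'E'
from h import *
s=read_state(); print(s['clock'],s['eef_pos'],s['tool_rot'],s['force'],s['width'])
t=s['tool_rot'][2]; X=np.array([np.cos(t),np.sin(t)]); Y=np.array([np.sin(t),-np.cos(t)])
d=np.array([488.7,-447.2])-s['eef_pos'][:2]; print(d@X,d@Y,-( -0.048-t))
im=snap('wrist','w11'); cv2.imwrite('pics/c11.png',cv2.resize(im[:,100:560],(657,600),interpolation=cv2.INTER_CUBIC))
E
```

```text
24.05 [ 477.85238727 -431.27577184  125.56904567] [-3.13349465  0.00601929 -0.04583906] [ 0.36384743  0.25697589 -0.44108595] 10.142609426494204
11.565914162648088 15.410430689629951 0.002160940178797824
```

View pics/c11.png

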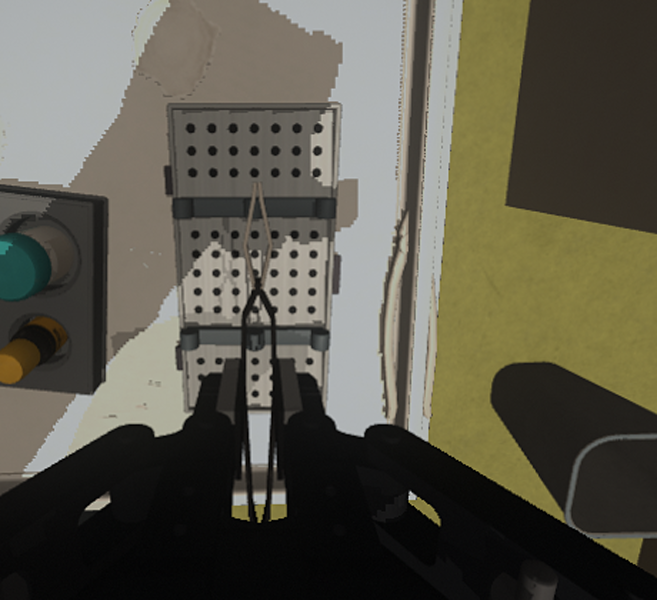

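The tweezers sit over the cassette, tip at (258,183). The humps are at (183,208), (325,208), (189,338), (257,338) and (321,338).

```bash
python3 - <<'E'
from h import *
P=np.load('pics/w11.npy'); f=lambda l:[((u+.5)/1.4283+100-.5,(v+.5)/1.4286-.5) for u,v in l]
H=world('wrist',f([(183,206),(325,206),(189,337),(321,337)]),18,P); print(H,H.mean(0)); print(world('wrist',f([(167,103),(341,103),(328,408),(186,408)]),9,P))
print(world('wrist',f([(258,183)]),125.6+2,P))
E
```

```text
[[ 531.4 -391.    18. ]
 [ 527.9 -469.4   18. ]
 [ 453.5 -387.1   18. ]
 [ 450.1 -466.9   18. ]] [ 490.725 -428.6     18.   ]
[[ 585.  -386.1    9. ]
 [ 580.7 -479.1    9. ]
 [ 395.8 -472.4    9. ]
 [ 399.6 -378.8    9. ]]
[[ 547.2 -434.4  127.6]]
```

Request:
move_arm(series=[[[0.006,0.008,0.01],0],[[0.0123,0.0163,0.03],0],[[0.0123,0.0163,0.06],0],[[0.0123,0.0163,0.085],0],[[0.0123,0.0163,0.09],0]])

```text
clock: 24.72
eef_pos: [488.4, -446.0, 33.3]
tool_rot: [-3.131, 0.009, -0.045]
force: [-0.4, -0.2, -0.2]
width: 10.4
```

Request:
move_arm(series=[[[0,0,0.007],0],[[0,0,0.014],0],[[0,0,0.02],0],[[0,0,0.021],0],[[0,0,0.021],0]])

```text
clock: 25.35
eef_pos: [488.3, -445.9, 12.5]
tool_rot: [-3.132, 0.008, -0.045]
force: [-0.2, -0.5, -0.2]
width: 10.3
```

Request:
move_arm(series=[[[0,0,0],0],[[0,0,0],0],[[0,0,-0.005],0],[[0,0,-0.03],0],[[0,0,-0.08],0]], claw=0.35)

```text
clock: 25.98
eef_pos: [487.6, -445.6, 91.6]
tool_rot: [-3.129, 0.012, -0.044]
force: [0.2, -0.3, 1.0]
width: 29.5
```

Request:
move_arm(series=[[[-0.001,-0.03,-0.04],0],[[-0.003,-0.09,-0.05],0],[[-0.005,-0.15,-0.05],0],[[-0.007,-0.21,-0.05],0],[[-0.009,-0.265,-0.05],0]])

```text
clock: 26.6
eef_pos: [491.2, -179.0, 145.9]
tool_rot: [-3.129, 0.011, -0.044]
force: [1.0, 0.5, 0.4]
width: 30.2
```

Request:
move_arm(series=[[[-0.002,-0.055,0],0],[[-0.004,-0.11,0],0],[[-0.006,-0.165,0],0],[[-0.008,-0.22,0],0],[[-0.009,-0.275,0],0]])

```text
clock: 27.22
eef_pos: [494.4, 97.9, 150.1]
tool_rot: [-3.128, 0.01, -0.044]
force: [0.7, -0.5, -1.6]
width: 29.6
```

Request:
move_arm(series=[[[-0.002,-0.05,0.01],-0.05],[[-0.004,-0.1,0.02],-0.115],[[-0.005,-0.125,0.04],-0.115],[[-0.005,-0.135,0.05],-0.115],[[-0.005,-0.135,0.05],-0.115]])

```text
clock: 27.85
eef_pos: [494.6, 233.1, 101.6]
tool_rot: [-3.128, 0.009, 0.071]
force: [-0.5, 0.7, 0.1]
width: 29.9
```

```bash
python3 - <<'E'
from h import *
s=read_state(); print(s['clock'],s['eef_pos'],s['tool_rot'],s['force'],s['width'])
im=snap('wrist','w12')
P=np.load('pics/w12.npy')
# gauge trace: predicted line pixels vs brightness across
for x in (570,550,530):
    ys=np.arange(215,260,1.0); px=pix('wrist',[[x,y,7] for y in ys],P)
    g=cv2.cvtColor(im,cv2.COLOR_BGR2GRAY); print(x,[int(g[int(round(v)),int(round(u))]) for u,v in px])
E
```

```text
27.85 [494.58870106 233.14895302 101.57659012] [-3.12836252  0.00912647  0.07129841] [-0.47490915  0.69817603  0.11824882] 29.922528127253404
570 [81, 81, 81, 81, 81, 81, 81, 81, 81, 81, 81, 80, 82, 81, 81, 81, 81, 82, 81, 81, 70, 78, 97, 114, 116, 108, 104, 88, 77, 81, 82, 81, 82, 82, 82, 81, 81, 80, 80, 81, 81, 81, 81, 81, 82]
550 [81, 81, 81, 80, 81, 81, 80, 81, 81, 81, 81, 81, 81, 81, 81, 81, 81, 82, 81, 78, 111, 116, 116, 115, 114, 96, 83, 82, 82, 82, 82, 82, 82, 81, 81, 82, 82, 81, 82, 82, 81, 82, 82, 82, 82]
530 [82, 82, 82, 82, 82, 82, 81, 82, 82, 82, 81, 82, 82, 83, 82, 82, 82, 75, 80, 124, 131, 134, 128, 109, 82, 78, 83, 82, 82, 82, 83, 83, 82, 82, 82, 82, 82, 82, 82, 82, 82, 82, 82, 82, 82]
```

Request:
move_arm(series=[[[0,0,0.025],-0.01],[[0,0,0.05],-0.01],[[0,0,0.07],-0.01],[[0,0,0.07],-0.01],[[0,0,0.07],-0.01]])

```text
clock: 28.52
eef_pos: [495.4, 232.4, 33.1]
tool_rot: [-3.128, 0.007, 0.078]
force: [0.1, 0.4, 0.3]
width: 30.0
```

Request:
move_arm(series=[[[0,0,0.01],0],[[0,0,0.019],0],[[0,0,0.025],0],[[0,0,0.027],0],[[0,0,0.027],0]])

```text
clock: 29.15
eef_pos: [495.0, 232.7, 5.9]
tool_rot: [-3.129, 0.007, 0.078]
force: [0.3, -0.3, 0.2]
width: 29.6
```

Request:
move_arm(series=[[[0,0,0.0015],0],[[0,0,0.0015],0],[[0,0,0.0015],0],[[0,0,0.0015],0],[[0,0,0.0015],0]], claw=0)

```text
clock: 29.78
eef_pos: [495.1, 232.8, 4.5]
tool_rot: [-3.128, 0.007, 0.079]
force: [0.2, 0.5, 2.2]
width: 4.5
```

Request:
move_arm(series=[[[0,0,-0.01],0],[[0,0,-0.03],0],[[0,0,-0.07],0],[[0,0,-0.12],0],[[0,0,-0.12],0]])

```text
clock: 30.4
eef_pos: [498.7, 232.4, 128.7]
tool_rot: [-3.125, -0.001, 0.078]
force: [-0.6, 0.4, -0.8]
width: 4.2
```

Request:
move_arm(series=[[[-0.005,0.025,-0.01],0.03],[[-0.011,0.065,-0.015],0.08],[[-0.019,0.11,-0.015],0.123],[[-0.027,0.155,-0.015],0.123],[[-0.0355,0.198,-0.015],0.123]])

```text
clock: 31.02
eef_pos: [477.9, 30.5, 139.9]
tool_rot: [-3.126, 0.002, -0.045]
force: [0.2, -0.7, 0.0]
width: 4.5
```

Request:
move_arm(series=[[[0.003,0.045,0],0],[[0.006,0.095,0],0],[[0.01,0.145,0],0],[[0.014,0.195,0],0],[[0.018,0.245,0],0]])

```text
clock: 31.65
eef_pos: [484.1, -216.5, 135.3]
tool_rot: [-3.125, 0.004, -0.045]
force: [0.6, -0.6, -0.1]
width: 4.4
```

Request:
move_arm(series=[[[0.003,0.045,0],0],[[0.006,0.09,0],0],[[0.009,0.135,0],0],[[0.011,0.172,0],0],[[0.011,0.172,0],0]])

```text
clock: 32.28
eef_pos: [485.3, -392.6, 131.3]
tool_rot: [-3.127, 0.005, -0.05]
force: [0.5, -0.1, -0.0]
width: 4.4
```

Request:
move_arm(series=[[[0,0,0],0],[[0,0,0],0]])

```text
clock: 32.52
eef_pos: [485.1, -391.3, 130.9]
tool_rot: [-3.126, 0.006, -0.049]
force: [-0.4, -0.5, 0.3]
width: 4.7
```

```bash
python3 - <<'E'
from h import *
s=read_state(); print(s['clock'],s['eef_pos'],s['tool_rot'],s['force'],s['width'])
t=s['tool_rot'][2]; X=np.array([np.cos(t),np.sin(t)]); Y=np.array([np.sin(t),-np.cos(t)])
d=np.array([491.4,-407.8])-s['eef_pos'][:2]; print(d@X,d@Y,t+.045)
im=snap('wrist','w13'); P=np.load('pics/w13.npy')
T=P@np.linalg.inv(np.array(camera_model('wrist')['tool_from_camera'])); g=cv2.cvtColor(im,cv2.COLOR_BGR2GRAY)
for tx in (60,80,95):
    px=pix('wrist',[T[:3,:3]@[tx,y,0]+T[:3,3] for y in range(-16,17)],P); print(tx,[int(g[int(round(v)),int(round(u))]) for u,v in px])
cv2.imwrite('pics/c13.png',cv2.resize(im[60:360,130:530],(800,600),interpolation=cv2.INTER_CUBIC))
E
```

```text
32.525 [ 485.13139798 -391.32212718  130.9255674 ] [-3.12584657  0.00626818 -0.04914639] [-0.39746973 -0.45667566  0.27033774] 4.66435291962735
7.070534989519053 16.15002163787069 -0.004146386119766518
60 [115, 114, 114, 114, 103, 88, 88, 87, 100, 114, 107, 86, 35, 72, 87, 94, 97, 87, 88, 79, 55, 50, 51, 50, 50, 51, 51, 50, 51, 51, 50, 51, 51]
80 [115, 115, 114, 115, 115, 115, 114, 115, 115, 115, 114, 88, 80, 60, 87, 98, 109, 104, 97, 66, 73, 93, 92, 91, 92, 91, 93, 91, 93, 92, 89, 91, 122]
95 [115, 115, 114, 114, 115, 114, 115, 114, 103, 118, 113, 114, 115, 117, 116, 116, 115, 114, 112, 112, 119, 95, 114, 115, 115, 114, 115, 114, 114, 114, 113, 114, 115]
```

The gauge is in the hand, centred and ending 80–95 mm ahead of the TCP. Lowering it into the near lane.

Request:
move_arm(series=[[[0.003,0.008,0.01],0],[[0.007,0.016,0.035],0],[[0.007,0.016,0.065],0],[[0.007,0.016,0.092],0],[[0.007,0.016,0.097],0]])

```text
clock: 33.2
eef_pos: [489.9, -404.9, 31.5]
tool_rot: [-3.124, 0.009, -0.048]
force: [-0.3, 1.1, -0.3]
width: 4.5
```

Request:
move_arm(series=[[[0,0,0.007],0],[[0,0,0.014],0],[[0,0,0.019],0],[[0,0,0.021],0],[[0,0,0.021],0]])

```text
clock: 33.83
eef_pos: [489.9, -404.7, 11.6]
tool_rot: [-3.124, 0.009, -0.048]
force: [-1.9, 1.4, 5.2]
width: 4.7
```

Request:
move_arm(series=[[[0,0,0],0],[[0,0,0],0],[[0,0,-0.005],0],[[0,0,-0.03],0],[[0,0,-0.08],0]], claw=0.38)

```text
clock: 34.45
eef_pos: [489.2, -405.1, 90.6]
tool_rot: [-3.121, 0.013, -0.048]
force: [0.8, 0.0, 0.4]
width: 32.2
```

```bash
python3 - <<'E'
from h import *
snap('wrist','w14')
E
```

Request:
move_arm(series=[[[-0.001,-0.03,-0.04],0],[[-0.003,-0.09,-0.05],0],[[-0.005,-0.15,-0.05],0],[[-0.007,-0.21,-0.05],0],[[-0.009,-0.265,-0.05],0]])

```text
clock: 35.12
eef_pos: [497.6, -141.7, 152.6]
tool_rot: [-3.129, 0.001, -0.048]
force: [1.1, 0.3, 0.1]
width: 32.5
```

Request:
move_arm(series=[[[-0.002,-0.055,0],0],[[-0.004,-0.11,0],0],[[-0.006,-0.165,0],0],[[-0.008,-0.22,0],0],[[-0.009,-0.275,0],0]])

```text
clock: 35.75
eef_pos: [502.0, 135.2, 156.6]
tool_rot: [-3.129, -0.0, -0.048]
force: [0.3, -0.1, 0.6]
width: 32.5
```

Request:
move_arm(series=[[[-0.002,-0.055,0],-0.01],[[-0.004,-0.11,0.01],-0.01],[[-0.006,-0.165,0.02],-0.01],[[-0.007,-0.21,0.04],-0.01],[[-0.007,-0.225,0.05],-0.01]])

```text
clock: 36.38
eef_pos: [504.4, 364.9, 108.7]
tool_rot: [-3.127, 0.0, -0.034]
force: [0.3, -1.1, -1.2]
width: 32.7
```

Request:
move_arm(series=[[[0,0,0],0],[[0,0,0],0]])

```text
clock: 36.62
eef_pos: [504.9, 363.2, 109.1]
tool_rot: [-3.128, -0.0, -0.035]
force: [-0.4, -0.2, 0.6]
width: 32.4
```

```bash
python3 - <<'E'
from h import *
s=read_state(); print(s['clock'],s['eef_pos'],s['tool_rot'],s['force'],s['width'])
im=snap('wrist','w15')
P=np.load('pics/w15.npy')
for x in (560,545,525):
    ys=np.arange(335,390,1.0); px=pix('wrist',[[x,y,10] for y in ys],P)
    g=cv2.cvtColor(im,cv2.COLOR_BGR2GRAY); print(x,[int(g[int(round(v)),int(round(u))]) for u,v in px])
E
```

```text
36.625 [504.89254064 363.15892504 109.09510107] [-3.12775820e+00 -7.78843844e-05 -3.51893994e-02] [-0.43376427 -0.2352786   0.6391163 ] 32.41905558457871
560 [71, 72, 72, 72, 72, 72, 72, 71, 72, 73, 72, 71, 72, 72, 73, 73, 72, 72, 72, 72, 72, 72, 72, 72, 72, 73, 74, 74, 74, 74, 74, 74, 74, 74, 74, 74, 74, 75, 75, 75, 75, 74, 75, 75, 75, 75, 75, 75, 76, 76, 76, 75, 77, 76, 76]
545 [72, 72, 72, 72, 72, 71, 72, 72, 72, 72, 73, 73, 72, 72, 73, 72, 73, 73, 74, 73, 74, 75, 77, 18, 20, 20, 20, 23, 22, 22, 21, 20, 45, 65, 72, 74, 74, 73, 74, 74, 74, 74, 74, 74, 74, 76, 77, 76, 76, 76, 76, 76, 78, 77, 77]
525 [126, 127, 128, 130, 129, 127, 129, 100, 70, 71, 73, 72, 72, 72, 69, 130, 128, 127, 128, 128, 128, 131, 70, 15, 21, 22, 23, 24, 25, 24, 24, 24, 22, 20, 101, 134, 130, 130, 129, 130, 131, 130, 130, 130, 131, 104, 71, 73, 73, 71, 73, 72, 69, 133, 132]
```

Request:
move_arm(series=[[[-0.003,-0.001,0.025],0],[[-0.003,-0.001,0.05],0],[[-0.003,-0.001,0.075],0],[[-0.003,-0.001,0.078],0],[[-0.003,-0.001,0.078],0]])

```text
clock: 37.3
eef_pos: [503.2, 364.5, 32.3]
tool_rot: [-3.127, -0.001, -0.037]
force: [-0.1, 0.3, 0.7]
width: 32.3
```

Request:
move_arm(series=[[[0,0,0.01],0],[[0,0,0.018],0],[[0,0,0.024],0],[[0,0,0.027],0],[[0,0,0.027],0]])

```text
clock: 37.92
eef_pos: [503.1, 364.8, 4.9]
tool_rot: [-3.128, -0.001, -0.037]
force: [0.5, -1.0, 0.2]
width: 32.1
```

Request:
move_arm(series=[[[0,0,0],0],[[0,0,0],0],[[0,0,0],0],[[0,0,0],0],[[0,0,0],0]], claw=0)

```text
clock: 38.55
eef_pos: [503.3, 365.0, 5.3]
tool_rot: [-3.127, -0.002, -0.037]
force: [0.1, -0.7, 2.9]
width: 9.7
```

Request:
move_arm(series=[[[0,0,-0.01],0],[[0,0,-0.03],0],[[0,0,-0.07],0],[[0,0,-0.12],0],[[0,0,-0.12],0]])

```text
clock: 39.17
eef_pos: [505.8, 365.3, 130.9]
tool_rot: [-3.121, -0.009, -0.037]
force: [-0.2, 0.9, 0.2]
width: 9.7
```

```bash
python3 - <<'E'
from h import *
P=np.load('pics/w8.npy'); f=lambda l:[(u/2+200,v/2+40) for u,v in l]
print(world('wrist',f([(190,260),(176,260),(75,58),(85,458)]),40,P).tolist())
P=np.load('pics/w5.npy'); print(world('wrist',[(91,165),(103,165),(192,160),(205,160)],40,P).tolist())
P=np.load('pics/w1.npy'); print(world('wrist',[(x/1.4286,150/1.4286) for x in (137,160,243,259)],[40,2,40,40],P).tolist())
E
```

```text
[[492.7, -229.8, 40.0], [492.7, -223.4, 40.0], [577.3, -181.0, 40.0], [391.7, -177.9, 40.0]]
[[491.2, -146.3, 40.0], [491.2, -155.8, 40.0], [494.9, -226.5, 40.0], [494.8, -236.8, 40.0]]
[[497.3, -150.0, 40.0], [498.2, -147.6, 2.0], [497.4, -229.0, 40.0], [497.4, -241.0, 40.0]]
```

Request:
move_arm(series=[[[0.002,0.03,-0.01],0],[[0.004,0.075,-0.01],0],[[0.006,0.125,-0.01],0],[[0.007,0.175,-0.01],0],[[0.008,0.225,-0.01],0]])

```text
clock: 39.8
eef_pos: [504.9, 138.3, 136.5]
tool_rot: [-3.121, -0.009, -0.037]
force: [1.1, -0.3, -0.4]
width: 9.5
```

Request:
move_arm(series=[[[0.002,0.05,0],0],[[0.004,0.1,0],0],[[0.006,0.15,0],0],[[0.007,0.2,0],0],[[0.008,0.25,0],0]])

```text
clock: 40.42
eef_pos: [503.3, -113.4, 131.7]
tool_rot: [-3.121, -0.009, -0.037]
force: [0.2, -0.3, -1.4]
width: 9.9
```

Request:
move_arm(series=[[[0,0.03,0],0],[[0,0.06,0],0],[[0,0.07,0],0],[[0,0.07,0],0],[[0,0.07,0],0]])

```text
clock: 41.05
eef_pos: [500.9, -181.5, 130.3]
tool_rot: [-3.12, -0.009, -0.035]
force: [1.1, 0.3, -0.4]
width: 9.6
```

Request:
move_arm(series=[[[-0.005,0.005,0.01],0],[[-0.009,0.005,0.03],0],[[-0.009,0.005,0.055],0],[[-0.009,0.005,0.075],0],[[-0.009,0.005,0.08],0]])

```text
clock: 41.68
eef_pos: [491.2, -183.5, 48.6]
tool_rot: [-3.119, -0.006, -0.034]
force: [0.1, 0.7, 1.0]
width: 9.5
```

Request:
move_arm(series=[[[0,0,0.012],0],[[0,0,0.024],0],[[0,0,0.034],0],[[0,0,0.04],0],[[0,0,0.041],0]])

```text
clock: 42.3
eef_pos: [491.3, -182.5, 7.3]
tool_rot: [-3.119, -0.006, -0.034]
force: [-0.3, 0.3, -0.2]
width: 9.5
```

Request:
move_arm(series=[[[0,0.005,0],0],[[0,0.005,0.001],0],[[0,0.005,0.001],0]])

```text
clock: 42.68
eef_pos: [491.2, -187.7, 6.3]
tool_rot: [-3.119, -0.006, -0.034]
force: [1.0, -0.5, 0.9]
width: 9.8
```

Request:
move_arm(series=[[[0,0,0],0],[[0,0,0],0],[[0,0,-0.005],0],[[0,0,-0.03],0],[[0,0,-0.08],0]], claw=0.27)

```text
clock: 43.3
eef_pos: [489.4, -188.9, 86.0]
tool_rot: [-3.118, -0.002, -0.034]
force: [0.8, -0.9, 0.4]
width: 23.2
```

Request:
move_arm(series=[[[-0.02,0.04,-0.05],0],[[-0.04,0.09,-0.1],0],[[-0.06,0.12,-0.13],0],[[-0.06,0.12,-0.13],0],[[-0.06,0.12,-0.13],0]])

```text
clock: 43.92
eef_pos: [424.9, -309.1, 213.0]
tool_rot: [-3.117, -0.002, -0.034]
force: [1.2, -0.1, 0.6]
width: 23.2
```

```bash
python3 - <<'E'
from h import *
s=read_state(); print(s['clock'],s['eef_pos'],s['tool_rot'],s['force'],s['width'])
im=snap('wrist','w16'); cv2.imwrite('pics/c16.png',cv2.resize(im[:340],None,fx=1.4286,fy=1.4286,interpolation=cv2.INTER_CUBIC))
E
```

```text
43.925 [ 424.90533179 -309.14890997  213.02361279] [-3.11721893e+00 -2.17461534e-03 -3.37624342e-02] [ 1.16018984 -0.07697277  0.59663935] 23.18707230490724
```

View pics/c16.png

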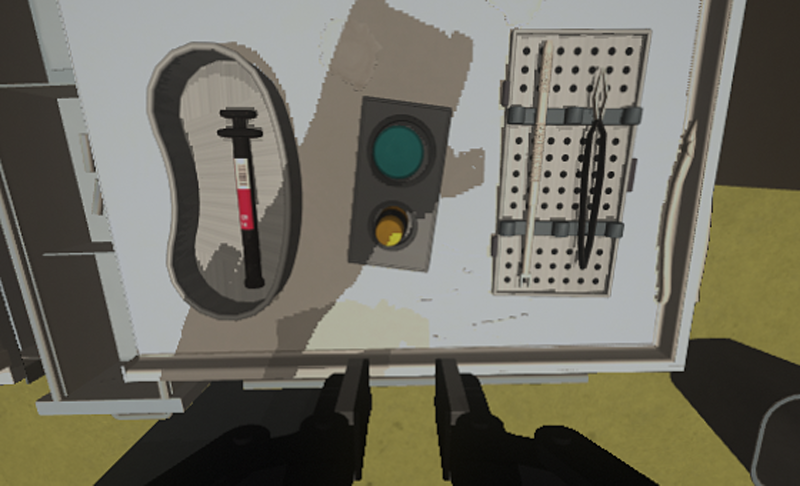

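The last view shows all five in place: syringe in the dish, jar and bottle in their wells, gauge (546,42)–(525,285) and tweezers (600,75)–(585,268) in separate lanes. One numeric check, then hand in.

```bash
python3 - <<'E'
from h import *
P=np.load('pics/w16.npy'); f=lambda l:[(u/1.4286,v/1.4286) for u,v in l]
W=world('wrist',f([(546,42),(525,285),(600,75),(585,268),(240,132),(256,285),(400,150),(393,238)]),[13,13,15,15,10,10,53,58],P)
c=np.array([490.5,-428]);t=-.045;R=np.array([[np.cos(t),np.sin(t)],[-np.sin(t),np.cos(t)]])
for n,a,b in(('gauge',0,1),('tweez',2,3)):
    d=W[a]-W[b]; print(n,R@((W[a]+W[b])[:2]/2-c), 'ang',np.arctan2(d[1],d[0])-t,'len',np.hypot(*d[:2]))
print('syringe flange,nose',W[4],W[5],'barrel',W[4]+(W[5]-W[4])*37/117, 'dish ~(484,-185)'); print('jar,bottle',W[6:])
E
```

```text
gauge [-1.7564345 23.4447209] ang 0.010975576983875794 len 170.49868034679915
tweez [ -4.40300316 -17.81610404] ang 0.05829316081149442 len 135.41196402090915
syringe flange,nose [ 525.7 -189.1   10. ] [ 409.5 -185.7   10. ] barrel [ 488.95299145 -188.02478632   10.        ] dish ~(484,-185)
jar,bottle [[ 508.2 -307.2   53. ]
 [ 452.2 -300.7   58. ]]
```

```bash
python3 -c "
from cell import *
print(finish_job(), read_state()['clock'])"
```

```text
the job is handed in; nothing more can be done
the job is handed in; nothing more can be done
```

I cleared the mat in the required order and handed the job in. It took about 44 s of robot time. The hand-in gave no verdict.

- **What I moved:** The bottle went into the small well and the jar into the large one. After that the tweezers went into one cassette lane, the gauge into the other, and the syringe into the kidney dish. I did not touch the glass dish or the bur stand, but I did not re-measure them at the end either.
- **Last check, from the final wrist picture:**

| Item | Measured position | Limit |
|---|---|---|
| Gauge | 3 mm off the lane middle, 2 mm off centre lengthwise, 0.01 rad | 15 mm, 25 mm, 0.2 rad |
| Tweezers | 2 mm off the lane middle, 4 mm off centre lengthwise, 0.06 rad | 15 mm, 25 mm, 0.2 rad |
| Syringe barrel | about 5 mm and 3 mm from the dish centre | 45 mm and 30 mm |
| Jar | within 1 mm of the well axis | 10 mm |
| Bottle | about 4 mm from the well axis | 10 mm |

- **What disagreed:** Two earlier pictures put the bottle about 2 mm from the well axis, not 4 mm, and an earlier picture put the jar about 4 mm off, not 1 mm. The bottle also brushed the well wall with about 6 N while going in; I shifted it to relieve that before letting go. Resting heights and tilts were judged only from the pictures, by eye.

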